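# Hold a carved stone level over its bed

### The job

Pick the carved buff stone up off its two wooden bearers, with no more than 40 N of squeeze on each side (about 20 N is plenty, the fresh edges bruise; it balances at the blue line). Carry it without tipping it or letting it touch the bench, the red block or anything lying about, and finish holding it level and still in the air, centred over the red bed block and lined up lengthwise with it, its underside about 90 mm above the block, so that the mason can spread mortar beneath; do not put it down or let go. Leave the mallet, chisel, green offcut and brush where they lie.

Things in the scene. Friction and masses are not known exactly. Their poses are not given: they have to be found in the camera images.
- stone: The loose carved stone, buff sandstone, 160 mm long (its x) by 46 mm wide (its y), flat underneath. Its -x half (80 mm long) is 50 mm tall, its +x half is 24 mm tall, with a rounded moulding (looks only) in the step between them. About 0.6 kg (varies). Origin: centre of its underside, z up. Rests on the bearers, its underside 30 mm above the bench.
- stone_balance (a point): The balance point of the stone, marked by a 4 mm wide blue line that runs over the top and down both long sides of the tall half, 14 mm from the middle of the length towards the tall end. This point is on the top face, 50 mm above the underside; the centre of mass lies 29 mm below it.
- bearers: Two fixed dark wood battens that carry the stone, each 24 mm (x) by 120 mm (y) by 30 mm tall, their centres at x = -52 and +52 mm; between them is a free gap of 80 mm. The stone lies across both, its x roughly along this x. Origin: on the bench midway between them. Fixed to the bench.
- bed: The bed block, a fixed red sandstone block 210 mm (its x, lengthwise) by 100 mm by 80 mm tall. Origin: centre of its underside on the bench, z up.
- bed_top (a point): Centre of the top face of the red bed block, 80 mm above the bench; its axes are the block's.
- mallet: Bystander: loose pale round-headed mallet lying down, head 96 mm in diameter and 100 mm long, wooden handle, 230 mm long in all. Origin: on the bench below the head, 20 mm from its middle towards the handle; the handle points to its -x.
- chisel: Bystander: loose dark steel chisel lying flat, 195 mm long, 16 mm thick. Origin: on the bench below its middle.
- offcut: Bystander: loose green sandstone offcut, 90 x 70 x 45 mm. Origin: centre of its underside.
- brush: Bystander: loose wooden brush lying bristles down, 160 x 50 x 40 mm. Origin: centre of its underside.
Things that resemble listed ones, but are neither listed nor needed, are in the scene too. Leave any orange, pink or turquoise look-alike of the stone alone.

How it is judged (in metres and radians):
On the way:
1. the stone is held in the fingers, level (within 0.15 rad), its underside at least 30 mm above the bearers (height (world z) of stone above 0.06 m and angle between stone's own z axis and vertical below 0.15 rad and contact force between the fingers and stone above 3 N and contact force between stone and bearers below 0.1 N), for 0.2 s.
At the end, for the whole second after the job is handed in: Held in the fingers alone, at rest, level within 0.08 rad; underside 55 to 125 mm above the red block's top, middle within 25 mm of the block's middle in plan, length within 0.15 rad of the block's (either way round); bystanders within 30 mm of their starts (z of stone in the frame of bed_top between 0.055 and 0.125 m and horizontal distance between stone and bed_top below 0.025 m and angle between the x axis of stone and the x axis of bed, either way round below 0.15 rad and angle between stone's own z axis and vertical below 0.08 rad and linear speed of stone below 0.02 m/s and angular speed of stone below 0.1 rad/s and contact force between the fingers and stone above 3 N and contact force between stone and bed below 0.1 N and contact force between stone and bearers below 0.1 N and distance of each of mallet, chisel, offcut, brush from where it was at the start of the episode below 0.03 m); the arm keeps its last pose, push and grip.
It fails at once if the stone is squeezed too hard: more than 40 N on each side (80 N in all from the fingers) (contact force between the fingers and stone above 80 N).
It fails at once if the stone tips by more than 0.35 rad (angle between stone's own z axis and vertical above 0.35 rad).
It fails at once if the stone touches the red bed block, the bench or a bystander (contact force between stone and bed above 0.5 N or height (world z) of stone below 0.02 m or contact force between stone and mallet above 0.5 N or contact force between stone and chisel above 0.5 N or contact force between stone and offcut above 0.5 N or contact force between stone and brush above 0.5 N).
It fails at once if a bystander is moved by more than 30 mm (distance of any of mallet, chisel, offcut, brush from where it was at the start of the episode above 0.03 m).
It also fails if it takes over 42 s, if anything falls off the work surface, if the arm or the gripper's body presses on something with over 40 N, if the wrist force passes 120 N, or if a joint passes its speed limit or range.

### The arm

A 6-joint arm with a two-finger parallel gripper is mounted at the origin on the work surface. World frame = base frame: x ahead of the robot, y to its left, z up, the work surface at z = 0. Lengths are in m, angles in degrees, forces in N, time in s.
With the tool pointing down it reaches from about 0.3 to 0.75 m from the base axis. Payload 8.5 kg.
Tool frame: the origin (TCP) lies midway between the tips of the shut fingers; the grasp point (between the pads) lies 19 mm behind it (env.tcp_to_grasp is the z of the grasp point in the tool frame, in m); z points along the fingers, y is the line along which they close (so a half turn about z gives the same grasp; the last joint's range is limited). The gripper opens to 85 mm and grips with 20 to 120 N. Pads are 22 mm wide; open, the fingers measure 114 mm over their backs; the gripper's body (76 mm by 85 mm) begins 54 mm behind the grasp point. The pads swing forward as they close: fully open they stand 13 mm farther back than shut.
Start: joints at [64.154, 21.807, 74.336, -0, 83.858, -12.336], TCP at [0.128, 0.535, 0.231] pointing down, gripper open.
Joint ranges: [-178.18, 178.18], [-50.72, 133.34], [12.68, 142.11], [-81.47, 261.47], [9.98, 163.14], [-165.26, 165.26]. Speed limits (degrees/s): [136.94, 136.94, 180, 180, 180, 180].

### API

Orientations are given as a 3x3 rotation matrix whose columns are the frame's x, y, z axes.
In Python, from rig import env, imaging, job, models gives the robot as it stands. The module is installed in compiled form; this text tells all that it offers.
- The arm moves only by the tool jog_arm, never from a script. Its argument "plan" is text: rows parted by semicolons, each of 7 numbers parted by spaces: the turn, a rotation vector about the tool's x, y, z in degrees, then the shift along the tool's x, y, z in cm, then the closure in counts, from 0 (fully open) to 255 (shut). In form: rx ry rz x y z claw; .... A call has 1 to 10 rows; each row shifts and turns the commanded pose from where the row before left it, along the tool's axes as they then stand; what a row does not reach is not made up. A row lasts 1/12 s, in which the tool goes at most 41.7 mm and 7.16 degrees, less where a joint would pass 70% of its speed; a pose out of reach is approached as far as the arm can. A call with a gripper value outside its range is refused whole. The fingers move at their own pace and stop on an object; "grip_force" is the grip in N (left out, the last holds). Time passes only in rows, so rows that do not move let the fingers close. It gives the time, the measured TCP pose, the force, the opening and the grip force at its end, in the units of the state.
- env.observe(): the state, without advancing time (a new reading comes with each control period).
- imaging.get_image(name): name is "side" or "top" or "wrist"; returns a dict with "pixels" (384x512x3 uint8, red, green, blue), "depth" (384x512 float32, m along the optical axis (not along the pixel's ray), 0 where there is no reading), "fov_y" (degrees; the focal length in pixels is half the picture's height over the tangent of half this angle, whatever the lens; pixels are square), "cx", "cy" (the principal point, pixels), "world_from_camera" (4x4, takes a point from camera to world coordinates). Camera axes: x right, y down, z forward; pixel columns grow to the right and rows downward; lengths in m; the calibration is good to about 2 mm. A picture is of the moment at which its call begins.
- job.close_job(): hands the job in; it is judged then, once.
Trained networks look in the newest picture that a camera, given by its name, has taken for a name from the list of things; names that differ only in an ending like _2 or _b are one class to them, and where a whole thing is asked for, a point or a joint stands for the part that bears it (a point fixed in the world has none). Each returns a list of dicts, best first, with "confidence" (0 to 1); they miss things now and then, are a little off and sometimes report something else, mostly with a low value. They report only what shows in the picture. A call takes as long as a camera call. They do not tell look-alikes from the thing itself.
- models.outline_of(camera, query): "region" (384x512 bool, what is visible of it) and "bbox" ([centre column, centre row, width, height] in pixels, round what is visible of it).
- models.tip_of(camera, query): "at" ([column, row] in pixels: a listed point, or the origin of a listed thing).
The state is a dict: "time_s": time; "q": joint angles; "qvel": joint speeds; "joint_efforts": joint torques, N m; "position": TCP position; "tool_rot": TCP orientation; "ft_force": force on the tool from outside, world axes, zero at the start; "wrist_torque": the same for the moment, N m; "grip_width": finger opening in m; "gripper_force": force on a finger pad.
Only numpy, scipy, OpenCV 4.12 (cv2) and the standard library are available. Lean on these libraries where they do the work, as an engineer would, in place of code of your own. Each camera call takes 0.05 s, during which the arm holds its last target. There are 200 camera calls.

## Working session

There is one attempt and no reset: what is moved stays moved. The work goes in short steps, Python scripts to look and compute and a tool call to move; the robot and the scene stay as the last step left them, time stands still between calls to the robot, and variables do not carry over. Pictures are saved under pics/ and viewed, at most 10 in all, crops included, and the job is handed in when it is done.

Besides the shell and the picture viewer there is one more tool, called after "Call:" as a command line: name --argument value ..., lists and objects as JSON in quotes. jog_arm: Moves the arm, as the interface text tells. Its arguments: {"type":"object","properties":{"plan":{"type":"string"},"grip_force":{"type":"number"}},"required":["plan"]}

```bash
mkdir -p pics; cat > h.py <<'E'
import numpy as np, cv2
from rig import env, imaging, job, models
def world(im):
    d=im["depth"]; f=192/np.tan(np.radians(im["fov_y"])/2)
    v,u=np.mgrid[:384,:512]
    P=np.stack([(u-im["cx"])/f*d,(v-im["cy"])/f*d,d],-1)
    T=np.array(im["world_from_camera"]); return P@T[:3,:3].T+T[:3,3]
E
python3 - <<'E'
from h import *
s=env.observe(); print(s["position"],s["tool_rot"],s["time_s"],s["grip_width"],env.tcp_to_grasp)
ims={}
for n in("top","side"):
    im=imaging.get_image(n); ims[n]=im; P=world(im)
    cv2.imwrite(f"pics/{n}0.png",im["pixels"][:,:,::-1]); np.save(f"{n}0.npy",P)
    for q in("stone","bed","bearers","mallet","chisel","offcut","brush","stone_balance","bed_top"):
        for r in models.outline_of(n,q)[:4] if q not in("stone_balance","bed_top") else []:
            m=r["region"]&(im["depth"]>0); p=P[m]
            print(n,q,round(r["confidence"],2),np.round(r["bbox"]),np.round(np.median(p,0),3),np.round(np.percentile(p,2,0),3),np.round(np.percentile(p,98,0),3),im["pixels"][m].mean(0).round())
        for r in models.tip_of(n,q)[:3] if q in("stone_balance","bed_top") else []:
            c,w=np.round(r["at"]).astype(int); print(n,q,round(r["confidence"],2),c,w,P[w,c].round(3))
E
```

```text
[0.1283727  0.53450069 0.2307012 ] [[-9.72321198e-01  2.33647240e-01 -6.75120500e-04]
 [ 2.33647965e-01  9.72320325e-01 -1.34651369e-03]
 [ 3.41824177e-04 -1.46698433e-03 -9.99998866e-01]] 0.0 0.08513499370658768 -0.0187
top stone 0.88 [187. 263.  36.  42.] [0.292 0.294 0.04 ] [0.232 0.232 0.008] [0.349 0.352 0.055] [190. 108.   8.]
top stone 0.87 [222. 212.  37.  44.] [0.48  0.17  0.065] [ 0.413  0.117 -0.002] [0.555 0.223 0.084] [186. 177. 147.]
top stone 0.82 [204. 164.  24.  45.] [0.674 0.251 0.039] [0.599 0.212 0.014] [0.744 0.291 0.055] [190. 122. 153.]
top stone 0.57 [123. 269.  52.  24.] [0.277 0.523 0.041] [0.241 0.451 0.017] [0.316 0.599 0.054] [ 47. 148. 148.]
top bearers 0.49 [226. 216.  45.  42.] [0.487 0.148 0.029] [0.403 0.084 0.016] [0.548 0.238 0.035] [95. 59. 37.]
top mallet 0.69 [277. 143.  60.  25.] [0.746 0.029 0.078] [ 0.7   -0.123  0.046] [0.781 0.091 0.096] [163. 141. 118.]
top mallet 0.69 [222. 212.  32.  42.] [0.479 0.17  0.073] [0.414 0.12  0.05 ] [0.548 0.218 0.084] [196. 190. 159.]
top chisel 0.54 [266. 217.   8.  47.] [0.481 0.015 0.013] [0.384 0.006 0.0
[... 1524 characters left out ...]
[170. 157. 145.]
side mallet 0.25 [278. 163.  60.  42.] [ 0.482 -0.137  0.075] [ 0.375 -0.225  0.005] [ 0.586 -0.077  0.082] [153. 101.  86.]
side chisel 0.72 [280. 199.  55.  12.] [0.481 0.022 0.012] [0.383 0.009 0.001] [0.569 0.03  0.016] [124. 116. 115.]
side offcut 0.56 [270. 304.  40.  34.] [0.485 0.454 0.044] [0.441 0.408 0.008] [0.53  0.482 0.047] [158. 155. 132.]
side brush 0.67 [280. 125.  36.  16.] [ 0.488 -0.432  0.035] [ 0.415 -0.475 -0.002] [ 0.564 -0.423  0.042] [167. 142. 108.]
side stone_balance 0.97 355 344 [0.27  0.54  0.052]
side stone_balance 0.9 209 236 [0.681 0.241 0.049]
side stone_balance 0.7 278 221 [0.47  0.187 0.08 ]
side bed_top 0.69 276 153 [ 0.489 -0.159  0.083]
```

```bash
python3 - <<'E'
from h import *
P=np.load("top0.npy"); S=np.load("side0.npy")
def rect(pts,n):
    (c,sz,a)=cv2.minAreaRect(pts[:,:2].astype(np.float32)*1000)
    q=pts[:,:2]-pts[:,:2].mean(0); w,v=np.linalg.eigh(q.T@q); 
    print(n,len(pts),"c",np.round(c,1),"sz",np.round(sz,1),"ang",round(a,1),"pca",np.degrees(np.arctan2(v[1,1],v[0,1])).round(1),"mean",pts.mean(0).round(4))
for n,Q in(("top",P),("side",S)):
    q=Q.reshape(-1,3); 
    def box(x0,x1,y0,y1,z0,z1): return q[(q[:,0]>x0)&(q[:,0]<x1)&(q[:,1]>y0)&(q[:,1]<y1)&(q[:,2]>z0)&(q[:,2]<z1)]
    rect(box(.38,.6,.08,.26,.072,.09),n+" tall")
    rect(box(.38,.6,.08,.26,.044,.062),n+" low")
    rect(box(.38,.6,.08,.26,.044,.09),n+" all")
    rect(box(.36,.6,-.26,-.06,.072,.09),n+" bed")
    rect(box(.38,.6,.08,.26,.02,.034),n+" bearers")
a=cv2.imread("pics/top0.png")[100:300,90:350]; b=cv2.imread("pics/side0.png")[100:384,180:400]
cv2.imwrite("pics/c1.png",np.hstack([cv2.resize(a,(460,354)),cv2.resize(b,(330,354*1))]))
E
```

```text
top tall 298 c [454.3 188.5] sz [46.2 91.4] ang 57.7 pca 147.4 mean [0.4499 0.1909 0.0798]
top low 249 c [484.2 169.7] sz [ 47.5 157.8] ang 57.4 pca 157.9 mean [0.5171 0.1458 0.054 ]
top all 598 c [483.3 170.3] sz [ 47.5 160. ] ang 57.4 pca 148.2 mean [0.4802 0.1703 0.068 ]
top bed 1640 c [ 476.3 -165.4] sz [209.9 101.4] ang 26.6 pca -153.3 mean [ 0.4748 -0.1654  0.08  ]
top bearers 230 c [499.9 198.4] sz [202.2 128. ] ang 57.9 pca 158.7 mean [0.4733 0.156  0.0288]
side tall 325 c [455.4 192.4] sz [49.7 85.5] ang 58.8 pca 148.2 mean [0.4533 0.196  0.0788]
side low 338 c [487.9 173.4] sz [ 49.5 160.1] ang 56.3 pca 141.0 mean [0.5056 0.1702 0.053 ]
side all 747 c [487.2 172.4] sz [ 50.1 160.6] ang 58.1 pca 146.1 mean [0.4784 0.185  0.0658]
side bed 902 c [ 481.1 -162.7] sz [209.9 103.3] ang 26.7 pca -153.8 mean [ 0.4826 -0.1562  0.0791]
side bearers 231 c [481.6 166.2] sz [123.5 154.6] ang 60.3 pca 128.3 mean [0.4951 0.1825 0.0285]
```

View pics/c1.png

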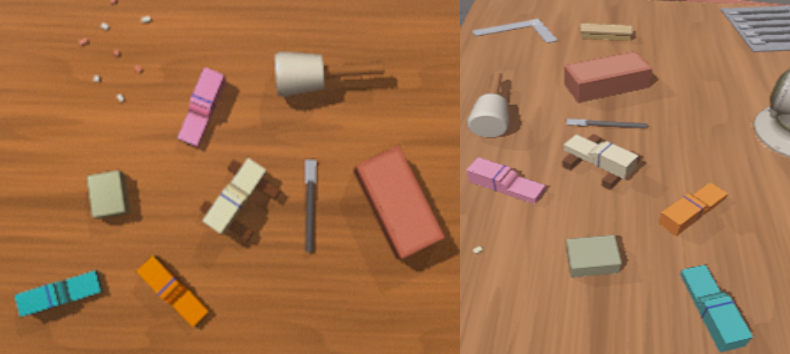

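The picture shows the buff stone near crop pixel (235,197), with its blue line on the tall lower-left half. The pink, orange and turquoise look-alikes stand apart from it. I'm moving to a point above the blue line.

Call:
jog_arm --plan "0 0 6.3 0 0 0 0; 0 0 6.3 0 0 0 0; 0 0 6.4 0 0 0 0; 0 0 0 -2 -0.5 0 0; 0 0 0 -3.5 -0.8 0 0; 0 0 0 -3.5 -0.8 0 0; 0 0 0 -3.5 -0.8 0 0; 0 0 0 -3.5 -0.8 0 0; 0 0 0 -3.5 -0.8 0 0; 0 0 0 -3.5 -0.8 0 0" --grip_force 20

```text
time_s: 1.83
position: [0.2948, 0.3651, 0.2315]
tool_rot: [[-0.843, 0.537, 0.0], [0.537, 0.843, 0.0], [-0.0, 0.0, -1.0]]
ft_force: [1.4, 0.5, 0.5]
grip_width: 0.0849
gripper_force: 0.0
```

Call:
jog_arm --plan "0 0 0 -3.5 -0.8 0 0; 0 0 0 -3.5 -0.8 0 0; 0 0 0 -3.5 -0.8 0 0; 0 0 0 -3.5 -0.8 0 0; 0 0 0 -3.5 -0.9 0 0; 0 0 0 -3.5 -0.9 0 0; 0 0 0 -2.6 -0.7 0 0; 0 0 0 0 0 0 0; 0 0 0 0 0 0 0; 0 0 0 0 0 0 0"

```text
time_s: 2.67
position: [0.462, 0.1918, 0.2313]
tool_rot: [[-0.843, 0.538, -0.0], [0.538, 0.843, 0.0], [0.0, -0.0, -1.0]]
ft_force: [-0.5, -0.1, -0.4]
grip_width: 0.0858
gripper_force: 0.0
```

```bash
cat > w.py <<'E'
from h import *
import sys
s=env.observe(); R=np.array(s["tool_rot"]); t=np.array(s["position"]); print(t.round(4),R.round(3).tolist(),s["ft_force"])
im=imaging.get_image("wrist"); P=world(im); px=im["pixels"].astype(int)
cv2.imwrite(f"pics/{sys.argv[1]}.png",im["pixels"][:,:,::-1])
near=np.hypot(P[...,0]-.484,P[...,1]-.171)<.12
for z0,z1,n in((.072,.09,"tall"),(.044,.062,"low"),(.044,.09,"all")):
    p=P[near&(P[...,2]>z0)&(P[...,2]<z1)]
    if len(p)<20: continue
    c,sz,a=cv2.minAreaRect(p[:,:2].astype(np.float32)*1000); print(n,len(p),np.round(c,1),np.round(sz,1),round(a,1),p.mean(0).round(4))
m=near&(P[...,2]>.07)&(P[...,2]<.09)&(px[...,2]>px[...,0]+15)
p=P[m]; print("blue",len(p)); 
if len(p)>5:
    c,sz,a=cv2.minAreaRect(p[:,:2].astype(np.float32)*1000); print(np.round(c,1),np.round(sz,1),round(a,1))
    d=np.append(np.array(c)/1000,t[2])-t; print("tool shift cm to blue",(R.T@d*100).round(2))
for r in models.outline_of("wrist","stone")[:2]: print(r["confidence"],r["bbox"])
E
python3 w.py w1
```

```text
[0.462  0.1918 0.2313] [[-0.843, 0.538, -0.0], [0.538, 0.843, 0.0], [0.0, -0.0, -1.0]] [-0.48810189 -0.11187322 -0.36872423]
tall 3532 [453.6 191.7] [46.7 85.9] 57.4 [0.4494 0.1942 0.0805]
low 1900 [485.3 172.1] [ 45.6 160.7] 57.0 [0.5233 0.1474 0.0546]
all 5785 [485.  171.7] [ 46.7 160.3] 57.7 [0.4763 0.1773 0.0713]
blue 180
[473.  179.3] [46.6  4. ] 57.3
tool shift cm to blue [-1.6  -0.46 -0.  ]
0.97 [264.4, 13.2, 127.1, 26.4]
0.72 [252.5, 197.7, 46.7, 138.0]
```

View pics/w1.png

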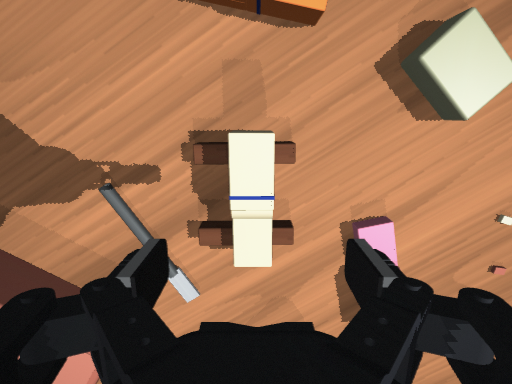

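The wrist view shows the blue line at pixel (251,198), square to the tool and clear of both bearers. The measured position agrees with the geometry. I'm centring on it and going down.

Call:
jog_arm --plan "0 0 0 -0.8 -0.23 1 0; 0 0 0 -0.8 -0.23 3 0; 0 0 0 0 0 3.5 0; 0 0 0 0 0 3.5 0; 0 0 0 0 0 3 0; 0 0 0 0 0 2 0; 0 0 0 0 0 1.5 0; 0 0 0 0 0 1.3 0; 0 0 0 0 0 1 0; 0 0 0 0 0 0 0"

```text
time_s: 3.6
position: [0.4721, 0.179, 0.0312]
tool_rot: [[-0.844, 0.537, -0.004], [0.537, 0.844, -0.001], [0.003, -0.003, -1.0]]
ft_force: [-0.5, -0.5, -0.4]
grip_width: 0.0854
gripper_force: 0.0
```

Call:
jog_arm --plan "0 0 0 0 0 0 60; 0 0 0 0 0 0 80; 0 0 0 0 0 0 90; 0 0 0 0 0 0 100; 0 0 0 0 0 0 105; 0 0 0 0 0 0 110; 0 0 0 0 0 0 115; 0 0 0 0 0 0 120" --grip_force 20

```text
time_s: 4.27
position: [0.4732, 0.1789, 0.0336]
tool_rot: [[-0.843, 0.537, -0.0], [0.537, 0.843, -0.0], [-0.0, -0.0, -1.0]]
ft_force: [-2.5, -2.1, 4.6]
grip_width: 0.046
gripper_force: 21.0
```

Call:
jog_arm --plan "0 0 0 0 0 0 130; 0 0 0 0 0 0 140; 0 0 0 0 0 0 140; 0 0 0 0 0 -0.3 140; 0 0 0 0 0 -0.6 140; 0 0 0 0 0 -0.8 140; 0 0 0 0 0 -0.8 140; 0 0 0 0 0 -0.6 140; 0 0 0 0 0 0 140; 0 0 0 0 0 0 140" --grip_force 25

```text
time_s: 5.1
position: [0.4735, 0.1791, 0.0647]
tool_rot: [[-0.843, 0.537, 0.001], [0.537, 0.843, 0.0], [-0.001, 0.001, -1.0]]
ft_force: [-1.1, -0.2, -4.2]
grip_width: 0.0458
gripper_force: 27.2
```

```bash
cat > lv.py <<'E'
from h import *
import sys
s=env.observe(); R=np.array(s["tool_rot"]); t=np.array(s["position"]); print(s["time_s"],t.round(4),s["ft_force"],s["wrist_torque"],s["gripper_force"])
im=imaging.get_image("wrist"); W=world(im); P=(W-t)@R; px=im["pixels"].astype(int); cv2.imwrite(f"pics/{sys.argv[1]}.png",im["pixels"][:,:,::-1])
# stone in tool frame: tall x>0 side
m=(abs(P[...,0])<.12)&(abs(P[...,1])<.035)
low=W[m&(P[...,0]<-.025)&(P[...,0]>-.09)&(P[...,2]>-.045)&(P[...,2]<.01)]
tall=W[m&(P[...,0]>0.01)&(P[...,0]<.08)&(P[...,2]>-.07)&(P[...,2]<-.025)]
for n,p in(("low",low),("tall",tall)):
    if len(p)<30: print(n,len(p)); continue
    u=(p-t)@R; A=np.c_[u[:,0],np.ones(len(u))]; k=np.linalg.lstsq(A,u[:,2],rcond=None)[0]
    c,sz,a=cv2.minAreaRect((u[:,:2]*1000).astype(np.float32)); print(n,len(p),"slope rad",k[0].round(3),"z",np.median(p[:,2]).round(4),"toolxy c",np.round(c,1),np.round(sz,1),round(a,1))
E
python3 lv.py l1
```

```text
5.1 [0.4735 0.1791 0.0647] [-1.07693528 -0.15469709 -4.18554247] [0.01981394 0.02757066 0.02006987] 27.168716490268707
low 0
tall 23923 slope rad 0.046 z 0.1116 toolxy c [38.2  0. ] [69.9 56.4] 90.0
```

View pics/l1.png

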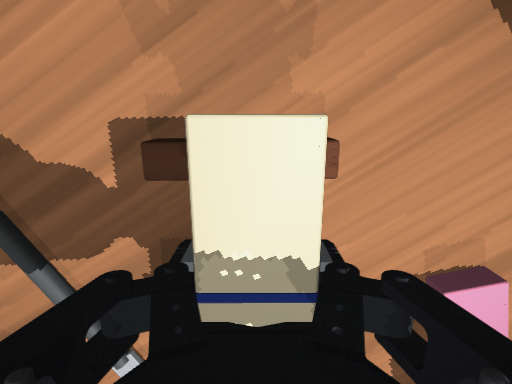

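The stone is off the bearers, gripped at the blue line (px row 298), and looks level. I'm raising it to carrying height.

Call:
jog_arm --plan "0 0 0 0 0 -0.5 140; 0 0 0 0 0 -1 140; 0 0 0 0 0 -1.4 140; 0 0 0 0 0 -1.6 140; 0 0 0 0 0 -1.7 140; 0 0 0 0 0 -1.7 140; 0 0 0 0 0 -1.4 140; 0 0 0 0 0 -1 140; 0 0 0 0 0 -0.5 140; 0 0 0 0 0 0 140"

```text
time_s: 5.98
position: [0.4736, 0.1791, 0.1731]
tool_rot: [[-0.843, 0.537, 0.002], [0.537, 0.843, 0.0], [-0.001, 0.001, -1.0]]
ft_force: [0.6, 0.6, -5.5]
grip_width: 0.0461
gripper_force: 27.1
```

```bash
sed -i 's/<.035)/<.018)/; s/P\[...,0\]>0.01)/P[...,0]>0.03)/; s/<.08)&(P/<.06)\&(P/' lv.py; python3 lv.py l2
```

```text
5.9833 [0.4736 0.1791 0.1731] [ 0.57743216  0.587952   -5.47850583] [-0.01872093 -0.01932449 -0.0739907 ] 27.144545316696167
low 0
tall 9494 slope rad 0.0 z 0.22 toolxy c [45. -0.] [36.  29.9] 90.0
```

Call:
jog_arm --plan "0 0 0 -0.36 -0.6 0 140; 0 0 0 -0.73 -1.2 0 140; 0 0 0 -1.04 -1.71 0 140; 0 0 0 -1.3 -2.14 0 140; 0 0 0 -1.3 -2.14 0 140; 0 0 0 -1.3 -2.14 0 140; 0 0 0 -1.3 -2.14 0 140; 0 0 0 -1.3 -2.14 0 140; 0 0 0 -1.3 -2.14 0 140; 0 0 0 -1.3 -2.14 0 140"

```text
time_s: 6.87
position: [0.4679, -0.0387, 0.1715]
tool_rot: [[-0.843, 0.538, -0.002], [0.538, 0.843, 0.0], [0.002, -0.001, -1.0]]
ft_force: [0.4, -0.1, -5.3]
grip_width: 0.0454
gripper_force: 27.0
```

Call:
jog_arm --plan "0 0 0 -1.3 -2.14 0 140; 0 0 0 -1.3 -2.14 0 140; 0 0 0 -1.3 -2.14 0 140; 0 0 0 -1.14 -1.88 0 140; 0 0 0 -0.88 -1.46 0 140; 0 0 0 -0.57 -0.95 0 140; 0 0 0 -0.31 -0.55 0 140; 0 0 0 -0.11 -0.21 0 140; 0 0 0 0 0 0 140; 0 0 0 0 0 0 140"

```text
time_s: 7.7
position: [0.4652, -0.1703, 0.1722]
tool_rot: [[-0.844, 0.537, -0.0], [0.537, 0.844, 0.001], [0.001, 0.0, -1.0]]
ft_force: [-0.5, -0.2, -5.0]
grip_width: 0.046
gripper_force: 27.1
```

Call:
jog_arm --plan "0 0 -1 0 0 0 140; 0 0 -2 0 0 0 140; 0 0 -3 0 0 0 140; 0 0 -4 0 0 0 140; 0 0 -4.5 0 0 0 140; 0 0 -5 0 0 0 140; 0 0 -5 0 0 0 140; 0 0 -5 0 0 0 140; 0 0 -5 0 0 0 140; 0 0 -5 0 0 0 140"

```text
time_s: 8.53
position: [0.4653, -0.1703, 0.1724]
tool_rot: [[-0.992, -0.128, 0.0], [-0.128, 0.992, 0.0], [-0.0, 0.0, -1.0]]
ft_force: [0.3, -0.0, -3.9]
grip_width: 0.0458
gripper_force: 27.0
```

Call:
jog_arm --plan "0 0 -5 0 0 0 140; 0 0 -4.5 0 0 0 140; 0 0 -4 0 0 0 140; 0 0 -3 0 0 0 140; 0 0 -2 0 0 0 140; 0 0 -1 0 0 0 140; 0 0 -0.2 0 0 0 140; 0 0 0 0 0 0 140; 0 0 0 0 0 0 140; 0 0 0 0 0 0 140"

```text
time_s: 9.37
position: [0.4653, -0.171, 0.1723]
tool_rot: [[-0.894, -0.449, -0.0], [-0.449, 0.894, 0.0], [-0.0, 0.0, -1.0]]
ft_force: [0.8, 1.2, -4.9]
grip_width: 0.046
gripper_force: 27.0
```

```bash
python3 lv.py l3; python3 - <<'E'
from h import *
for n in("top","side"):
    im=imaging.get_image(n); q=world(im).reshape(-1,3); px=im["pixels"].reshape(-1,3).astype(int)
    cv2.imwrite(f"pics/{n}9.png",im["pixels"][:,:,::-1])
    near=np.hypot(q[:,0]-.478,q[:,1]+.165)<.14
    red=px[:,0]>px[:,2]+50
    for z0,z1,l,c in((.072,.09,"bed",red),(.185,.203,"low",~red),(.212,.228,"tall",~red&(px.mean(1)>110)),(.16,.228,"all",~red&(px.mean(1)>110))):
        p=q[near&c&(q[:,2]>z0)&(q[:,2]<z1)]
        if len(p)<10: continue
        c_,s,a=cv2.minAreaRect(p[:,:2].astype(np.float32)*1000); print(n,l,len(p),np.round(c_,1),np.round(s,1),round(a,1),np.median(p[:,2]).round(4))
a=cv2.imread("pics/top9.png")[140:290,230:400]; b=cv2.imread("pics/side9.png")[60:260,190:370]
cv2.imwrite("pics/c9.png",np.hstack([cv2.resize(a,(400,353)),cv2.resize(b,(380,353))]))
E
```

```text
9.3667 [ 0.4653 -0.171   0.1723] [ 0.81138794  1.21719853 -4.9255039 ] [-0.00644036  0.00838517  0.03672861] 27.012417912483215
low 0
tall 9558 slope rad -0.001 z 0.2192 toolxy c [45.  0.] [36. 30.] 90.0
top bed 322 [ 482.3 -158.1] [193.7  98. ] 24.4 0.0797
top low 86 [ 491.2 -135.3] [122.6  40.8] 6.1 0.1918
top tall 59 [ 423.8 -178.7] [74.1 21.8] 72.0 0.2179
top all 143 [ 474.  -158.2] [155.4  54.5] 26.4 0.1945
side bed 903 [ 480.5 -161.8] [210.2 107.7] 27.0 0.0793
side low 271 [ 476.9 -155.6] [163.9  54.1] 17.4 0.192
side tall 59 [ 446.5 -180.3] [81.2 51.7] 29.8 0.2173
side all 411 [ 478.9 -160.6] [161.4  59.1] 28.3 0.1922
```

View pics/c9.png

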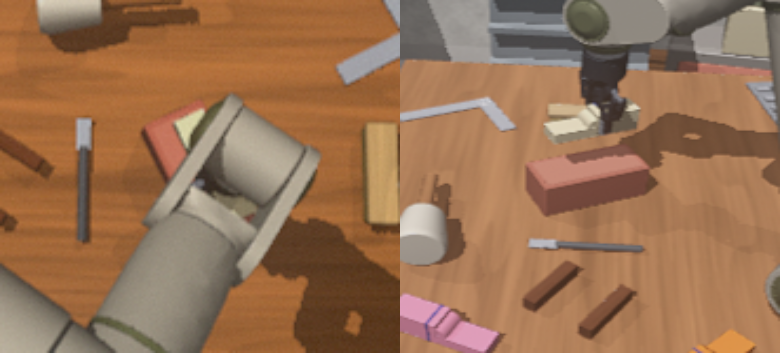

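The stone hangs level over the red block (side crop around pixel (590,125)) and is lined up with it. Its underside is about 89 mm above the block top, and nothing else has moved.

```bash
python3 -c "
from rig import job
print(job.close_job())"
```

```text
the job is handed in; nothing more can be done
None
```

The job is handed in, though the judging gave no verdict: the stone is held level and still, centred over the red bed block and lined up with it to within a few millimetres and about a degree, with its underside about 89 mm above the block, squeezed at about 27 N a side.

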